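# Clamp a bottle in the V-nest of a cap-torque fixture

### The job

Stand the blue-capped bottle upright on the metal fixture, between the sliding shoe and the V-shaped nest. Then push the shoe forward by its red handle until its pad has driven the bottle home against both faces of the V, press it there with roughly 10 N for a second (never 20 N: the bottle dents), and leave it upright and clamped in the V by the shoe. Do not disturb the beaker, the rubber stopper or the petri dish.

Things in the scene. Friction and masses are not known exactly. Their poses are not given: they have to be found in the camera images.
- bottle: white round plastic bottle with a blue screw cap, 57 mm diameter, 76 mm tall, about 0.1 kg, standing loose on the bench. Origin: centre of its underside, z up. The body (57 mm) reaches to height 53 mm; above that is the cap, 49 mm diameter, from 53 to 76 mm height, good to grasp from above; the body is what pad and V touch
- fixture: fixed clamping fixture: aluminium base plate 245 x 100 mm, 12 mm thick. Origin: centre of its underside; x runs along the plate from the shoe end (near the robot) to the V end, y to the left, z up. At the +x end stands a rigid V-nest: two upright slippery green faces at 90 degrees to each other, 34 mm high above the plate, opening toward -x. The black shoe is at most 43 mm above the bench
- seat (a point): point on the upper surface of the base plate (12 mm above the bench), in the fixture's frame at x = 55 mm, y = 0: here the centre of the bottle's underside stands when the bottle touches both faces of the V. Axes as the fixture's. The mouth of the V is 69 mm wide, 6 mm beyond (+x of) this point
- left_face: the green V face on the +y side, 44 mm long, 34 mm high, 6 mm thick. Origin: middle of its lower edge at the middle of its thickness; axes as the fixture's
- right_face: the green V face on the -y side, mirror image of the left one
- shoe_handle (a point): middle of the red knob (18 mm diameter, 62 to 88 mm above the bench, on a 14 mm post) of the shoe, which slides only along the fixture's x. Sliding takes 4 N, no spring, it stays where left. Its green flat pad, 50 mm wide, 34 mm high, faces +x on a setting screw, anywhere 58 to 88 mm ahead of the knob's middle (not measured), and starts 58 to 99 mm short of the seat point. Axes as the fixture's
- beaker: small empty glass beaker, 50 mm diameter, 66 mm tall, near the bottle; not to be disturbed. Origin: centre of its underside
- stopper: red-brown rubber stopper, 30 mm diameter, 28 mm tall, left of the fixture; not to be disturbed. Origin: centre of its underside
- petri_dish: petri dish, 62 mm diameter, 14 mm high, right of the fixture; not to be disturbed. Origin: centre of its underside

How it is judged:
On the way, in this order (a step that is already met when the one before it is completed fails the run):
1. the bottle stands upright on the base plate, between shoe and V, let go (z of bottle in the frame of seat between -0.003 and 0.003 m and x of bottle in the frame of seat between -0.055 and 0.004 m and y of bottle in the frame of seat between -0.03 and 0.03 m and angle between bottle's own z axis and vertical below 0.1 rad and contact force between the fingers and bottle below 0.1 N), for 0.2 s.
2. the bottle is pressed against both faces of the V at once (over 3 N on each) by the shoe, the robot off the bottle (contact force between bottle and left_face above 3 N and contact force between bottle and right_face above 3 N and contact force between each of the fingers, the arm and bottle below 0.1 N), for 0.5 s.
At the end, for the whole second after the job is handed in: The bottle stands upright (within 0.05 rad) and at rest on the base plate within 2 mm of the seat point, still clamped by the shoe so that it bears on both faces of the V (over 0.5 N on each) (horizontal distance between bottle and seat below 0.002 m and angle between bottle's own z axis and vertical below 0.05 rad and z of bottle in the frame of seat below 0.003 m and contact force between bottle and left_face above 0.5 N and contact force between bottle and right_face above 0.5 N and linear speed of bottle below 0.01 m/s); the robot touches nothing.
It fails at once if the bottle is pressed with more than 16 N against one face of the V (about 20 N of push) (contact force between bottle and left_face above 16 N or contact force between bottle and right_face above 16 N).
It fails at once if the bottle is tipped more than 0.6 rad (angle between bottle's own z axis and vertical above 0.6 rad).
It fails at once if the beaker, stopper or petri dish is moved more than 20 mm (distance of any of beaker, stopper, petri_dish from where it was at the start of the episode above 0.02 m).
It also fails if it takes over 64 s, if anything falls off the work surface, if the arm or the gripper's body presses on something with over 40 N, if the wrist force passes 120 N, or if a joint passes its speed limit or range.

### The arm

A 7-joint arm with a two-finger parallel gripper is mounted at the origin on a cart in front of the work surface, level with it; the furniture and walls round the work are solid. World frame = base frame: x ahead of the robot, y to its left, z up, the work surface at z = 0. Lengths are in m, angles in rad, forces in N, time in s.
With the tool pointing down it reaches from about 0.4 to 0.85 m from the base axis. Payload 10.4 kg.
Tool frame: the origin (TCP) lies midway between the tips of the shut fingers; the grasp point (between the pads) lies 19 mm behind it (ctrl.grip_point_offset is the distance from the TCP to the grasp point, in m); z points along the fingers, y is the line along which they close (so a half turn about z gives the same grasp; the last joint's range is limited). The gripper opens to 87 mm and grips with 3 to 60 N. Pads are 19 mm wide; open, the fingers measure 117 mm over their backs; the gripper's body (75 mm by 190 mm) begins 51 mm behind the grasp point.
Start: joints at [-1.145, 0.332, -0.065, 1.46, 0.022, 1.35, -0.088], TCP at [0.271, 0.563, 0.223] pointing down, gripper open.
Joint ranges: [-2.6, 2.6], [-0.5, 2.12], [-1.47, 1.34], [0.16, 2.42], [-1.27, 4.41], [0.06, 2.06], [-2.6, 2.6]. Speed limits (rad/s): [2.22, 2.22, 2.79, 2.79, 3.14, 3.14, 3.14].

### API

Orientations are given as a unit quaternion [x, y, z, w].
In Python, from plant import get_state, vision, order, ctrl gives the robot as it stands.
- The arm moves only by the tool jog_arm, never from a script. Its argument "steps" is one flat list of numbers, 7 for each row, row after row: the shift along the world's x, y, z in m, then the turn, a rotation vector about the world's x, y, z in degrees, then the finger opening in m, from 0 to 0.087. A call has exactly 10 rows; each row shifts and turns the commanded pose from where the row before left it; what a row does not reach is not made up. A row lasts 1/10 s, in which the tool goes at most 50 mm and 8.59 degrees, less where a joint would pass 70% of its speed; a pose out of reach is approached as far as the arm can. A call is refused whole if a number of a shift passes 0.05 or a number of a turn 8.59, either way. A call with a gripper value outside its range is refused whole. The fingers move at their own pace and stop on an object; the grip force is fixed at half the most. Time passes only in rows, so rows that do not move let the fingers close, or fill a call up. It gives the time, the measured TCP pose, the force, the opening and the grip force at its end, in the units of the state.
- get_state(): the state, without advancing time (a new reading comes with each control period).
- vision.read_camera(name): name is "scene" or "top" or "wrist"; returns the picture (400x640x3 uint8, red, green, blue); there is no depth.
- vision.camera_params(name): a dict with "fx", "fy", "cx", "cy" (pixels), "R" (3x3) and "t" (3): a world point X has camera coordinates R X + t. Camera axes: x right, y down, z forward; pixel columns grow to the right and rows downward; lengths in m; the calibration is good to about 2 mm. A picture is of the moment at which its call begins: read the wrist's pose just before it. camera_params takes no time and is no camera call; for the wrist camera it gives the pose at the moment of the call.
- order.job_done(): hands the job in; it is judged then, once.
Trained networks look in the newest picture that a camera, given by its name, has taken for a name from the list of things; names that differ only in an ending like _2 or _b are one class to them, and where a whole thing is asked for, a point or a joint stands for the part that bears it (a point fixed in the world has none). Each returns a list of dicts, best first, with "score" (0 to 1); they miss things now and then, are a little off and sometimes report something else, mostly with a low value. They report only what shows in the picture. A call takes as long as a camera call.
- vision.masks_of(camera, label): "pixels" (400x640 bool, what is visible of it) and "position" ([row, column] in pixels, amid what is visible of it).
The state is a dict: "clock": time; "joints": joint angles; "qvel": joint speeds; "effort": joint torques, N m; "tool_pos": TCP position; "ee_rot": TCP orientation; "force": force on the tool from outside, world axes, zero at the start; "moment": the same for the moment, N m; "gripper_width": finger opening in m; "gripper_force": force on a finger pad.
Only numpy, scipy, OpenCV 4.12 (cv2) and the standard library are available. Lean on these libraries where they do the work, as an engineer would, in place of code of your own. Each camera call takes 0.05 s, during which the arm holds its last target. There are 200 camera calls.

## Working session

There is one attempt and no reset: what is moved stays moved. The work goes in short steps, Python scripts to look and compute and a tool call to move; the robot and the scene stay as the last step left them, time stands still between calls to the robot, and variables do not carry over. Pictures are saved under pics/ and viewed, at most 10 in all, crops included, and the job is handed in when it is done.

Besides the shell and the picture viewer there is one more tool, called after "Request:" by a JSON object that holds its "name" and its "arguments", one argument or row to a line. jog_arm: Moves the arm, as the interface text tells. Its arguments: {"type":"object","properties":{"steps":{"type":"array","items":{"type":"number"}}},"required":["steps"]}

```bash
mkdir -p pics; ls; cat > h.py <<'E'
import numpy as np, cv2
from plant import get_state, vision, order, ctrl
def ray(p,rc):
    d=np.array([(rc[1]-p['cx'])/p['fx'],(rc[0]-p['cy'])/p['fy'],1.])
    R=np.array(p['R']);t=np.array(p['t']); return -R.T@t, R.T@d
def at_z(p,rc,z):
    o,d=ray(p,rc); return o+d*(z-o[2])/d[2]
def proj(p,X):
    c=np.array(p['R'])@np.array(X)+np.array(p['t']); return np.array([p['cy']+p['fy']*c[1]/c[2],p['cx']+p['fx']*c[0]/c[2]])
def save(im,n): cv2.imwrite('pics/'+n,im[:,:,::-1])
E
python3 - <<'E'
from h import *
s=get_state();print(s)
for c in ['scene','top']:
    save(vision.read_camera(c),c+'0.png');p=vision.camera_params(c);print(c,p)
    for l in ['bottle','fixture','left_face','right_face','shoe_handle','beaker','stopper','petri_dish']:
        for m in vision.masks_of(c,l)[:2]:
            rc=m['position'];print(l,round(m['score'],2),np.round(rc),m['pixels'].sum(),np.round(at_z(p,rc,0.),3),np.round(at_z(p,rc,.075),3))
E
```

```text
pics
{'clock': 0.0, 'joints': array([-1.14461184,  0.33288497, -0.06469883,  1.46092876,  0.021584  ,
        1.3499044 , -0.08849661]), 'qvel': array([ 0.00158126, -0.00080608,  0.00019572,  0.0003142 , -0.00094138,
        0.00080427,  0.0011268 ]), 'effort': array([-1.27404121e-03, -6.23240089e+01,  2.38324609e-02, -3.89893556e+01,
       -6.14581397e-02,  3.97498417e-02,  1.36949739e-04]), 'tool_pos': array([0.27100307, 0.56276195, 0.22175175]), 'ee_rot': array([ 2.22504328e-01,  9.74931440e-01, -7.02637461e-04, -1.34335984e-04]), 'force': array([-0.19915789,  0.59783407,  0.26645926]), 'moment': array([-0.0190011 , -0.03849251,  0.02272132]), 'gripper_force': 0.0, 'gripper_width': 0.0868019256209637}
scene {'fx': 381.0664311571567, 'fy': 381.0664311571567, 'cx': 320.1483266312487, 'cy': 202.89315793879393, 'R': array([[ 0.75921256, -0.65052864,  0.02021837],
       [-0.39820731, -0.48885932, -0.77617492],
       [ 0.51480795,  0.58123064, -0.63019339]]), 't': array([-0.50906556,  0.25379637,  1.0200628 ])}
bottle 0.96 [258. 346.] 512 [ 0.548 -0.264 -0.   ] [ 0.497 -0.312  0.075]
[... 551 characters left out ...]
rray([[-0.01803972, -0.99977232, -0.01139604],
       [-0.9850098 ,  0.01972669, -0.17136672],
       [ 0.17155251,  0.0081338 , -0.9851414 ]]), 't': array([-0.06133308,  0.59129838,  0.86795576])}
bottle 0.84 [222. 405.] 520 [ 0.53 -0.3   0.  ] [ 0.522 -0.283  0.075]
fixture 0.71 [197. 260.] 3740 [0.601 0.074 0.   ] [0.588 0.062 0.075]
right_face 0.45 [169. 274.] 31 [0.676 0.038 0.   ] [0.657 0.029 0.075]
shoe_handle 0.86 [223. 254.] 633 [0.534 0.091 0.   ] [0.526 0.078 0.075]
stopper 0.48 [202. 214.] 133 [0.591 0.194 0.   ] [0.578 0.173 0.075]
petri_dish 0.69 [168. 258.] 88 [0.681 0.081 0.   ] [0.661 0.069 0.075]
petri_dish 0.61 [204. 306.] 416 [ 0.58  -0.046  0.   ] [ 0.569 -0.049  0.075]
```

```bash
python3 - <<'E'
import cv2
a=cv2.imread('pics/top0.png')[130:270,180:460]; cv2.imwrite('pics/top0c.png',cv2.resize(a,None,fx=2.85,fy=2.85,interpolation=cv2.INTER_CUBIC))
a=cv2.imread('pics/scene0.png')[140:300,220:460]; cv2.imwrite('pics/scene0c.png',cv2.resize(a,None,fx=3.3,fy=3.3,interpolation=cv2.INTER_CUBIC))
E
```

```text
(no output)
```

View pics/top0c.png

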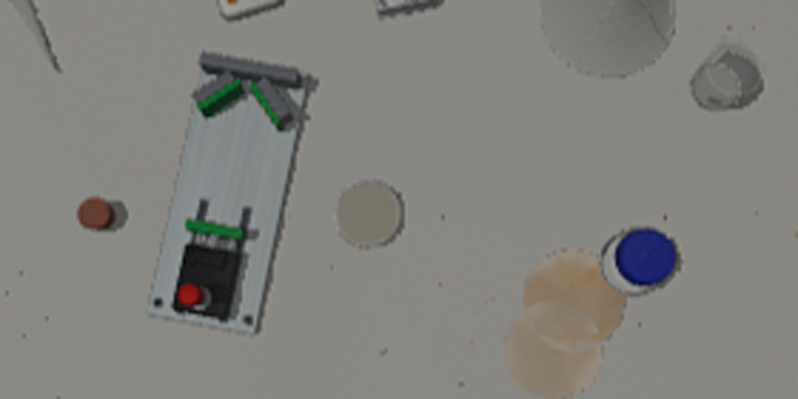

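View pics/scene0c.png

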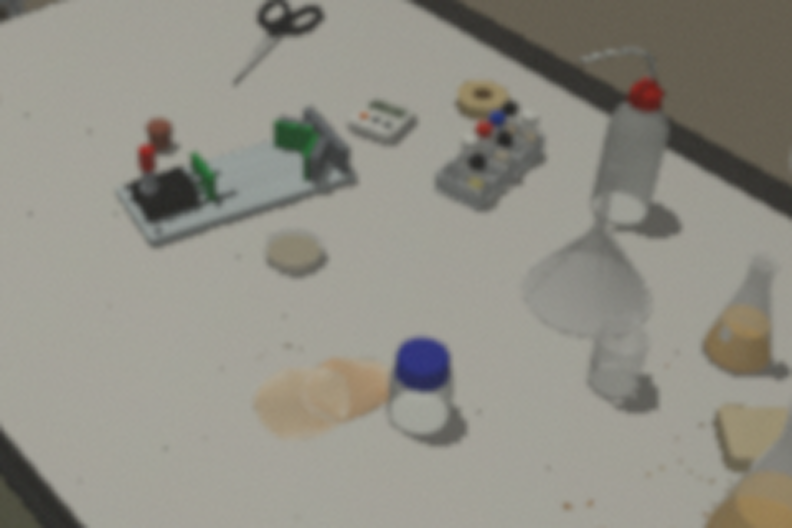

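The top view (crop ×2.85) shows the blue cap at about row 220, col 407 and the red knob at row 233, col 246. The plate runs from there to the V at row 163, with its axis tilted slightly right. The petri dish lies between fixture and bottle, and the beaker is well beyond the bottle.

```bash
python3 - <<'E'
from h import *
p=vision.camera_params('top')
f=lambda x,y,z:at_z(p,(130+y/2.85,180+x/2.85),z)
print('cap',f(646,257,.076))
c=[f(150,313,.012),f(257,332,.012),f(312,78,.012)]
for q in c:print(q)
print(np.linalg.norm(c[0]-c[1]),np.linalg.norm(c[2]-c[1]))
print('center',(c[0]+c[2])/2,'yaw',np.degrees(np.arctan2(*(c[2]-c[1])[1::-1])))
print('knob',f(189,294,.088),'pad',f(215,228,.046))
print('stopper',f(96,212,.028),'dish',f(370,213,.014),'beaker',f(725,85,.03))
print('vcorner',f(248,80,.046), ctrl.grip_point_offset)
p=vision.camera_params('wrist');print(p)
s=get_state();print(s['tool_pos'])
E
```

```text
cap [ 0.5255161  -0.28554541  0.076     ]
[0.49089042 0.14154881 0.012     ]
[0.47239323 0.04637679 0.012     ]
[ 0.70360318 -0.00359336  0.012     ]
0.09695286753984805 0.2365482109883625
center [0.5972468  0.06897772 0.012     ] yaw -12.195452089407222
knob [0.50106657 0.09202372 0.088     ] pad [0.56110763 0.07857829 0.046     ]
stopper [0.58006454 0.18768472 0.028     ] dish [ 0.57649679 -0.05518301  0.014     ] beaker [ 0.68401895 -0.37628922  0.03      ]
vcorner [0.69320741 0.05054963 0.046     ] 0.0187
{'fx': 310.92517802702884, 'fy': 310.92517802702884, 'cx': 320.08222464136617, 'cy': 198.15678326432942, 'R': array([[ 4.33620286e-01,  9.01095659e-01,  2.45860719e-04],
       [ 8.58598761e-01, -4.13252935e-01,  3.03364762e-01],
       [ 2.73462273e-01, -1.31334019e-01, -9.52874473e-01]]), 't': array([-0.62510788, -0.03871548,  0.39161077])}
[0.27118839 0.56313588 0.22258104]
```

Request:
{"name": "jog_arm", "arguments": {
  "steps": [0.026, -0.046, 0.003, 0, 0, 1.35, 0.087, 0.026, -0.046, 0.003, 0, 0, 1.35, 0.087, 0.026, -0.046, 0.003, 0, 0, 1.35, 0.087, 0.026, -0.046, 0.003, 0, 0, 1.35, 0.087, 0.026, -0.046, 0.003, 0, 0, 1.35, 0.087, 0.026, -0.046, 0.003, 0, 0, 1.35, 0.087, 0.026, -0.046, 0.003, 0, 0, 1.35, 0.087, 0.026, -0.046, 0.003, 0, 0, 1.35, 0.087, 0.026, -0.046, 0.003, 0, 0, 1.35, 0.087, 0.026, -0.046, 0.003, 0, 0, 1.35, 0.087]
}}

```text
clock: 1.9
tool_pos: [0.5175, 0.1267, 0.2514]
ee_rot: [0.106, 0.994, 0.0, 0.0]
force: [0.8, -0.6, -0.5]
gripper_width: 0.0869
gripper_force: 0.0
```

```bash
python3 - <<'E'
from h import *
import pickle
p=vision.camera_params('wrist');im=vision.read_camera('wrist');save(im,'w1.png');pickle.dump(p,open('w1.pkl','wb'))
s=get_state();print(s['clock'],s['tool_pos'],s['ee_rot'],s['joints'])
for l in ['left_face','right_face','shoe_handle','bottle']:
    for m in vision.masks_of('wrist',l)[:2]: print(l,round(m['score'],2),np.round(m['position']),m['pixels'].sum(),np.round(at_z(p,m['position'],.075),3))
E
```

```text
1.95 [0.52112277 0.11754017 0.25197282] [ 0.10981662  0.99394958 -0.00124457  0.00172713] [-0.57389138  0.10856881  0.28726175  1.67440996 -0.02767859  1.36088861
  1.0681932 ]
right_face 0.62 [277. 276.] 102 [0.631 0.046 0.075]
shoe_handle 0.75 [182. 293.] 2504 [0.517 0.095 0.075]
shoe_handle 0.56 [236.  22.] 2367 [ 0.514 -0.236  0.075]
bottle 0.64 [238.  24.] 2332 [ 0.517 -0.234  0.075]
```

View pics/w1.png

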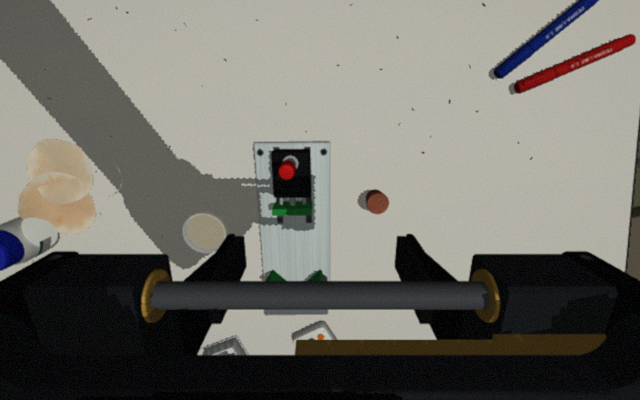

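The wrist view shows the plate's near corners at (142,253) and (142,330), the knob top at (172,287), the pad at (210,293) and the green V faces near row 277. The stopper and dish are clear of the plate.

```bash
python3 - <<'E'
from h import *
import pickle
p=pickle.load(open('w1.pkl','rb'))
a=at_z(p,(141.5,253),.012);b=at_z(p,(141.5,330),.012);c=at_z(p,(313,329),.012)
print(a,b,c,np.linalg.norm(a-b),np.linalg.norm(b-c))
d=b-a;print('yaw',np.degrees(np.arctan2(-d[0],d[1])), np.degrees(np.arctan2(*(c-b)[1::-1])))
print('knob',at_z(p,(172,287),.088),'pad',at_z(p,(207,292),.046))
m=vision.masks_of('top','bottle')
im=vision.read_camera('wrist');save(im,'w2.png');s=get_state();print(s['tool_pos'],s['ee_rot']);print(vision.camera_params('wrist'))
# refine in top image: fit of plate outline
q=vision.camera_params('top')
for cen,yaw in [((.597,.069),-12.2)]:
  for lx,ly,z in [(-.1225,.05,.012),(-.1225,-.05,.012),(.1225,-.05,.012),(.1225,.05,.012)]:
    t=np.radians(yaw);X=[cen[0]+lx*np.cos(t)-ly*np.sin(t),cen[1]+lx*np.sin(t)+ly*np.cos(t),z];print(proj(q,X),proj(p,X))
E
```

```text
[0.46979888 0.04873948 0.012     ] [0.49055469 0.14523853 0.012     ] [0.74655991 0.09122148 0.012     ] 0.09870598266327188 0.26164196273052664
yaw -12.13870968382272 -11.914631920214902
knob [0.502492   0.09336362 0.088     ] pad [0.5557793  0.08219068 0.046     ]
[0.51625827 0.12991236 0.25080015] [ 1.05340980e-01  9.94436128e-01  1.53796491e-04 -2.05635575e-04]
{'fx': 310.92517802702884, 'fy': 310.92517802702884, 'cx': 320.08222464136617, 'cy': 198.15678326432942, 'R': array([[ 2.09231929e-01,  9.77865985e-01,  3.40369783e-04],
       [ 9.31874190e-01, -1.99496629e-01,  3.03004272e-01],
       [ 2.96365473e-01, -6.30809863e-02, -9.52989137e-01]]), 't': array([-0.23479458, -0.50221028,  0.27394327])}
[241.05585182 231.73489091] [139.6491596  328.43985356]
[248.76813096 270.31105518] [139.56439875 250.28394857]
[156.40758722 290.29176512] [302.46112054 261.10357026]
[149.43064635 253.22345262] [302.49699734 326.93484726]
```

Request:
{"name": "jog_arm", "arguments": {
  "steps": [0.001, -0.046, -0.009, 0, 0, 0, 0.087, 0.001, -0.046, -0.009, 0, 0, 0, 0.087, 0.001, -0.046, -0.009, 0, 0, 0, 0.087, 0.001, -0.046, -0.009, 0, 0, 0, 0.087, 0.001, -0.046, -0.009, 0, 0, 0, 0.087, 0.001, -0.046, -0.009, 0, 0, 0, 0.087, 0.001, -0.046, -0.009, 0, 0, 0, 0.087, 0.001, -0.046, -0.009, 0, 0, 0, 0.087, 0.001, -0.046, -0.009, 0, 0, 0, 0.087, 0, 0, 0, 0, 0, 0, 0.087]
}}

```text
clock: 3.25
tool_pos: [0.5236, -0.2909, 0.1686]
ee_rot: [0.109, 0.994, -0.001, -0.001]
force: [-1.5, 0.6, -0.4]
gripper_width: 0.0873
gripper_force: 0.0
```

```bash
python3 - <<'E'
from h import *
p=vision.camera_params('wrist');im=vision.read_camera('wrist');save(im,'w3.png')
s=get_state();print(s['clock'],s['tool_pos'],s['ee_rot'],s['qvel'])
hsv=cv2.cvtColor(im,cv2.COLOR_RGB2HSV);m=cv2.inRange(hsv,(110,120,30),(130,255,255))
n,_,st,ce=cv2.connectedComponentsWithStats(m)
for i in range(1,n):
  if st[i,4]>100:
    print(st[i],ce[i],at_z(p,ce[i][::-1],.076),at_z(p,ce[i][::-1],.0))
E
```

```text
3.3 [ 0.52479086 -0.28753115  0.16894073] [ 1.08050448e-01  9.94144841e-01 -4.76095860e-04 -9.53448235e-04] [-0.05079566 -0.0330822  -0.04854718  0.01084331 -0.00279986  0.00724118
 -0.03079722]
[ 298  172   53   55 2296] [324.12761324 199.12412892] [ 0.52398024 -0.28803691  0.076     ] [ 0.54785815 -0.2925235   0.        ]
```

View pics/w3.png

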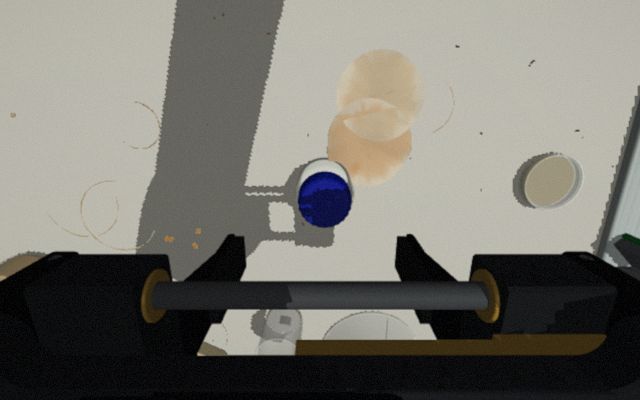

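The cap sits at (199,324), which puts it at (0.525, -0.288), right below the tool. The beaker, in the lower middle, is clear of the fingers.

Request:
{"name": "jog_arm", "arguments": {
  "steps": [0, 0, -0.02, 0, 0, 0, 0.087, 0.001, 0, -0.025, 0, 0, 0, 0.087, 0, 0, -0.025, 0, 0, 0, 0.087, 0, 0, -0.02, 0, 0, 0, 0.087, 0, 0, -0.015, 0, 0, 0, 0.087, 0, 0, -0.008, 0, 0, 0, 0.087, 0, 0, 0, 0, 0, 0, 0.06, 0, 0, 0, 0, 0, 0, 0.04, 0, 0, 0, 0, 0, 0, 0.04, 0, 0, 0, 0, 0, 0, 0.04]
}}

```text
clock: 4.3
tool_pos: [0.5273, -0.2857, 0.0578]
ee_rot: [0.106, 0.994, -0.0, 0.001]
force: [0.3, -0.7, -0.4]
gripper_width: 0.0626
gripper_force: 0.0
```

Request:
{"name": "jog_arm", "arguments": {
  "steps": [0, 0, 0, 0, 0, 0, 0.03, 0, 0, 0, 0, 0, 0, 0.03, 0, 0, 0, 0, 0, 0, 0.03, 0, 0, 0, 0, 0, 0, 0.03, 0, 0, 0, 0, 0, 0, 0.03, 0, 0, 0, 0, 0, 0, 0.03, 0, 0, 0, 0, 0, 0, 0.03, 0, 0, 0.01, 0, 0, 0, 0.03, 0, 0, 0.02, 0, 0, 0, 0.03, 0, 0, 0.02, 0, 0, 0, 0.03]
}}

```text
clock: 5.3
tool_pos: [0.5263, -0.2848, 0.1073]
ee_rot: [0.106, 0.994, 0.0, -0.001]
force: [-0.1, 0.4, -0.9]
gripper_width: 0.0478
gripper_force: 29.8
```

```bash
python3 - <<'E'
from h import *
im=vision.read_camera('scene');cv2.imwrite('pics/s2.png',cv2.resize(im[140:320,220:460,::-1],None,fx=3,fy=3))
s=get_state();print(s['clock'],s['tool_pos'],s['ee_rot'],s['force'],s['gripper_width'],s['gripper_force'])
E
```

```text
5.35 [ 0.52790357 -0.28588329  0.11097921] [ 1.06396965e-01  9.94322590e-01 -1.68272851e-04  1.49843775e-03] [ 1.07966709 -1.75433154  2.70850867] 0.04808145914773534 29.79892113366077
```

View pics/s2.png

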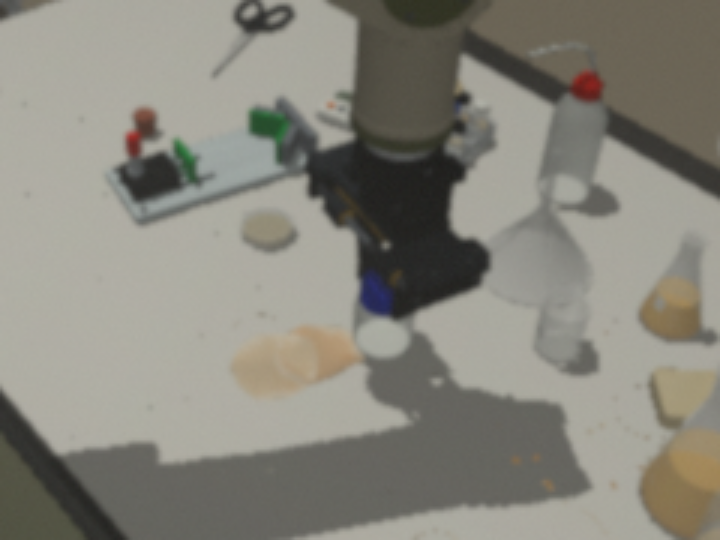

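The bottle is gripped by its cap (opening 48 mm, 30 N) and lifted clear, hanging straight in the picture at about (310,380).

Request:
{"name": "jog_arm", "arguments": {
  "steps": [0, 0, 0.015, 0, 0, 0, 0.03, 0.006, 0.02, 0.015, 0, 0, 0, 0.03, 0.012, 0.042, 0, 0, 0, 0, 0.03, 0.013, 0.045, 0, 0, 0, 0, 0.03, 0.013, 0.045, 0, 0, 0, 0, 0.03, 0.013, 0.045, 0, 0, 0, 0, 0.03, 0.013, 0.045, 0, 0, 0, 0, 0.03, 0.013, 0.045, 0, 0, 0, 0, 0.03, 0.012, 0.042, 0, 0, 0, 0, 0.03, 0.006, 0.02, 0, 0, 0, 0, 0.03]
}}

```text
clock: 6.35
tool_pos: [0.6277, 0.0693, 0.1366]
ee_rot: [0.104, 0.995, 0.001, -0.001]
force: [-0.5, 0.2, -1.5]
gripper_width: 0.0479
gripper_force: 29.8
```

Request:
{"name": "jog_arm", "arguments": {
  "steps": [0, 0, 0, 0, 0, 0, 0.03, 0, 0, 0, 0, 0, 0, 0.03, 0, 0, 0, 0, 0, 0, 0.03, 0, 0, -0.01, 0, 0, 0, 0.03, 0, 0, -0.01, 0, 0, 0, 0.03, 0, 0, 0, 0, 0, 0, 0.03, 0, 0, 0, 0, 0, 0, 0.03, 0, 0, 0, 0, 0, 0, 0.03, 0, 0, 0, 0, 0, 0, 0.03, 0, 0, 0, 0, 0, 0, 0.03]
}}

```text
clock: 7.35
tool_pos: [0.628, 0.0636, 0.1172]
ee_rot: [0.106, 0.994, 0.0, 0.0]
force: [0.5, -0.1, -0.6]
gripper_width: 0.0481
gripper_force: 29.8
```

```bash
python3 - <<'E'
from h import *
im=vision.read_camera('scene');cv2.imwrite('pics/s3.png',cv2.resize(im[150:240,230:350,::-1],None,fx=6,fy=6,interpolation=cv2.INTER_CUBIC))
im=vision.read_camera('wrist');save(im,'w4.png');
s=get_state();print(s['clock'],s['tool_pos'],s['ee_rot'],s['force'],s['gripper_width'],s['gripper_force'])
c=np.array([.599,.070]);t=np.radians(-12.1);u=np.array([np.cos(t),np.sin(t)]);v=np.array([-u[1],u[0]])
d=s['tool_pos'][:2]-c-.055*u;print('rel seat',d@u,d@v)
E
```

```text
7.45 [0.6278957  0.06362731 0.11711316] [1.06338204e-01 9.94330003e-01 1.09796363e-04 1.36247458e-04] [-5.44381265e-01  1.64918521e-03 -1.71437145e+00] 0.04814873897341723 29.796353254132555
rel seat -0.025410437481772234 -0.0001740381491278409
```

View pics/s3.png

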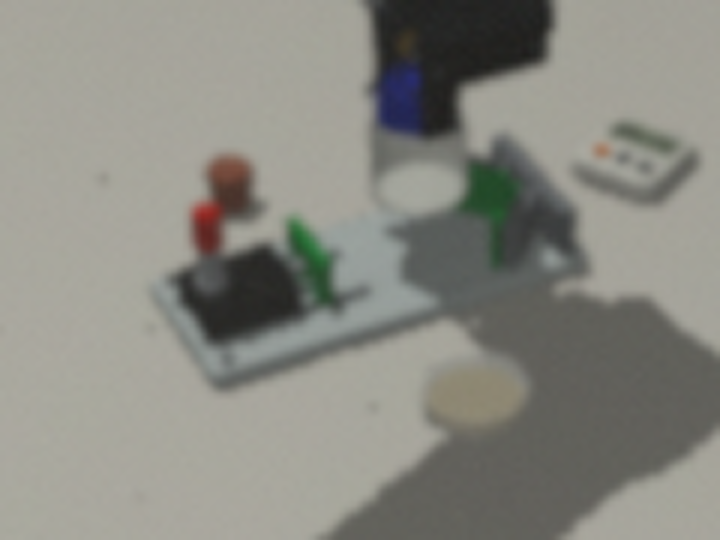

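View pics/w4.png

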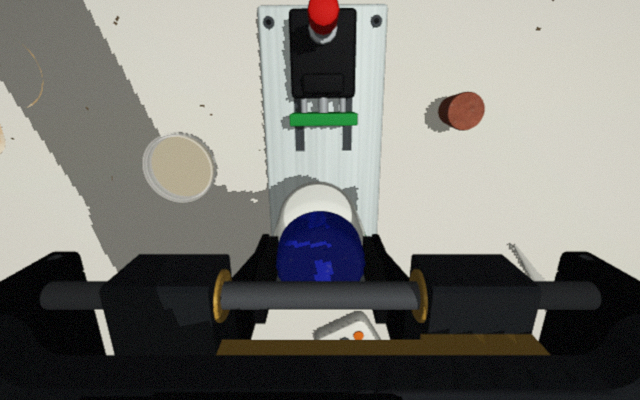

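The scene view shows the bottle hanging upright between pad and V. In the wrist view it is centred on the plate (cap at col 320, plate cols 262–385), with the pad clear at row 118.

Request:
{"name": "jog_arm", "arguments": {
  "steps": [0, 0, -0.01, 0, 0, 0, 0.03, 0, 0, -0.01, 0, 0, 0, 0.03, 0, 0, -0.01, 0, 0, 0, 0.03, 0, 0, -0.008, 0, 0, 0, 0.03, 0, 0, -0.005, 0, 0, 0, 0.03, 0, 0, -0.002, 0, 0, 0, 0.03, 0, 0, -0.001, 0, 0, 0, 0.03, 0, 0, 0, 0, 0, 0, 0.03, 0, 0, 0, 0, 0, 0, 0.03, 0, 0, 0, 0, 0, 0, 0.03]
}}

```text
clock: 8.45
tool_pos: [0.628, 0.0636, 0.0713]
ee_rot: [0.106, 0.994, 0.0, 0.0]
force: [-0.7, 0.1, -2.3]
gripper_width: 0.0481
gripper_force: 29.8
```

Request:
{"name": "jog_arm", "arguments": {
  "steps": [0, 0, -0.0005, 0, 0, 0, 0.03, 0, 0, -0.0005, 0, 0, 0, 0.03, 0, 0, 0, 0, 0, 0, 0.03, 0, 0, 0, 0, 0, 0, 0.03, 0, 0, 0, 0, 0, 0, 0.03, 0, 0, 0, 0, 0, 0, 0.03, 0, 0, 0, 0, 0, 0, 0.03, 0, 0, 0, 0, 0, 0, 0.03, 0, 0, 0, 0, 0, 0, 0.03, 0, 0, 0, 0, 0, 0, 0.03]
}}

```text
clock: 9.45
tool_pos: [0.6278, 0.0636, 0.0699]
ee_rot: [0.106, 0.994, 0.0, 0.0]
force: [-0.8, 0.1, -1.2]
gripper_width: 0.0485
gripper_force: 29.8
```

Request:
{"name": "jog_arm", "arguments": {
  "steps": [0, 0, -0.0005, 0, 0, 0, 0.03, 0, 0, 0, 0, 0, 0, 0.03, 0, 0, -0.0005, 0, 0, 0, 0.03, 0, 0, 0, 0, 0, 0, 0.03, 0, 0, 0, 0, 0, 0, 0.03, 0, 0, 0, 0, 0, 0, 0.03, 0, 0, 0, 0, 0, 0, 0.03, 0, 0, 0, 0, 0, 0, 0.03, 0, 0, 0, 0, 0, 0, 0.03, 0, 0, 0, 0, 0, 0, 0.03]
}}

```text
clock: 10.45
tool_pos: [0.628, 0.0635, 0.0692]
ee_rot: [0.106, 0.994, 0.0, 0.0]
force: [-0.5, -0.5, 5.1]
gripper_width: 0.0481
gripper_force: 29.9
```

Contact with the plate (5 N up). Release, then rise.

Request:
{"name": "jog_arm", "arguments": {
  "steps": [0, 0, 0, 0, 0, 0, 0.06, 0, 0, 0, 0, 0, 0, 0.087, 0, 0, 0, 0, 0, 0, 0.087, 0, 0, 0, 0, 0, 0, 0.087, 0, 0, 0, 0, 0, 0, 0.087, 0, 0, 0, 0, 0, 0, 0.087, 0, 0, 0, 0, 0, 0, 0.087, 0, 0, 0, 0, 0, 0, 0.087, 0, 0, 0.01, 0, 0, 0, 0.087, 0, 0, 0.02, 0, 0, 0, 0.087]
}}

```text
clock: 11.45
tool_pos: [0.6269, 0.0634, 0.0984]
ee_rot: [0.106, 0.994, -0.0, -0.001]
force: [0.8, 0.4, -0.1]
gripper_width: 0.0868
gripper_force: 0.0
```

Request:
{"name": "jog_arm", "arguments": {
  "steps": [0, 0, 0.03, 0, 0, 0, 0.087, 0, 0, 0.03, 0, 0, 0, 0.087, -0.01, 0.002, 0.02, 0, 0, 0, 0.087, -0.03, 0.006, 0, 0, 0, 0, 0.06, -0.03, 0.007, 0, 0, 0, 0, 0.03, -0.03, 0.007, 0, 0, 0, 0, 0, -0.03, 0.006, 0, 0, 0, 0, 0, -0.025, 0.005, 0, 0, 0, 0, 0, 0, 0, 0, 0, 0, 0, 0, 0, 0, 0, 0, 0, 0, 0]
}}

```text
clock: 12.45
tool_pos: [0.4731, 0.0967, 0.1799]
ee_rot: [0.106, 0.994, 0.001, 0.001]
force: [0.7, 0.7, -0.1]
gripper_width: 0.0385
gripper_force: 0.0
```

```bash
python3 - <<'E'
from h import *
p=vision.camera_params('wrist');im=vision.read_camera('wrist');save(im,'w5.png')
im2=vision.read_camera('top');a=cv2.resize(im2[130:270,190:330,::-1],None,fx=4,fy=4,interpolation=cv2.INTER_CUBIC)
cv2.imwrite('pics/t5.png',a)
s=get_state();print(s['clock'],s['tool_pos'],s['force'],s['gripper_width'])
hsv=cv2.cvtColor(im,cv2.COLOR_RGB2HSV)
for nm,m,z in [('blue',cv2.inRange(hsv,(110,120,30),(130,255,255)),.088),('red',cv2.inRange(hsv,(0,180,120),(6,255,255)),.088)]:
  n,_,st,ce=cv2.connectedComponentsWithStats(m)
  for i in range(1,n):
    if st[i,4]>60: print(nm,st[i],ce[i],at_z(p,ce[i][::-1],z))
E
```

```text
12.55 [0.47365359 0.0962897  0.17943482] [ 0.67168056  0.31006292 -0.11813942] 0.030930882126535948
blue [ 562   44   78   67 1288] [601.71506211  79.93167702] [0.42469828 0.32769735 0.088     ]
blue [296 316  45  24 889] [318.44094488 329.02812148] [0.60497956 0.06632066 0.088     ]
red [599 102  38  21 251] [619.44223108 112.08366534] [0.4522733  0.34280623 0.088     ]
```

View pics/w5.png

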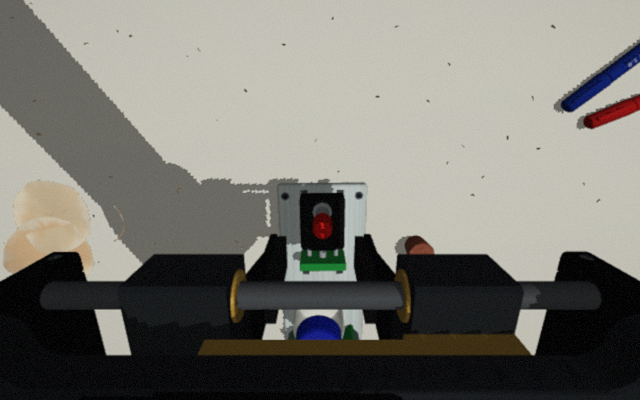

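The bottle stands on the plate (cap at (329,318)) and the knob is at (225,321). Next I lower the shut fingers behind the knob.

Request:
{"name": "jog_arm", "arguments": {
  "steps": [-0.005, 0.004, 0, 0, 0, 0, 0, 0, 0, 0, 0, 0, 0, 0, 0, 0, 0, 0, 0, 0, 0, 0, 0, 0, 0, 0, 0, 0, 0, 0, -0.02, 0, 0, 0, 0, 0, 0, -0.025, 0, 0, 0, 0, 0, 0, -0.025, 0, 0, 0, 0, 0, 0, -0.025, 0, 0, 0, 0, 0, 0, -0.02, 0, 0, 0, 0, 0, 0, 0, 0, 0, 0, 0]
}}

```text
clock: 13.55
tool_pos: [0.4662, 0.0998, 0.0617]
ee_rot: [0.106, 0.994, -0.001, -0.002]
force: [0.6, -0.2, 0.4]
gripper_width: 0.0005
gripper_force: 0.0
```

```bash
python3 - <<'E'
from h import *
p=vision.camera_params('wrist')
im=vision.read_camera('wrist');im2=vision.read_camera('top');im3=vision.read_camera('scene')
a=cv2.resize(im2[150:260,220:330,::-1],(400,400),interpolation=cv2.INTER_CUBIC)
b=cv2.resize(im3[160:230,235:335,::-1],(400,280),interpolation=cv2.INTER_CUBIC);b=cv2.copyMakeBorder(b,0,120,0,0,cv2.BORDER_CONSTANT)
cv2.imwrite('pics/m6.png',np.hstack([a,b]));save(im,'w6.png')
s=get_state();print(s['clock'],s['tool_pos'],s['force'],s['gripper_width'])
E
```

```text
13.7 [0.46845675 0.10063949 0.06488601] [-0.42323397 -0.53755079  0.75580304] 0.00029882447354976147
```

View pics/m6.png

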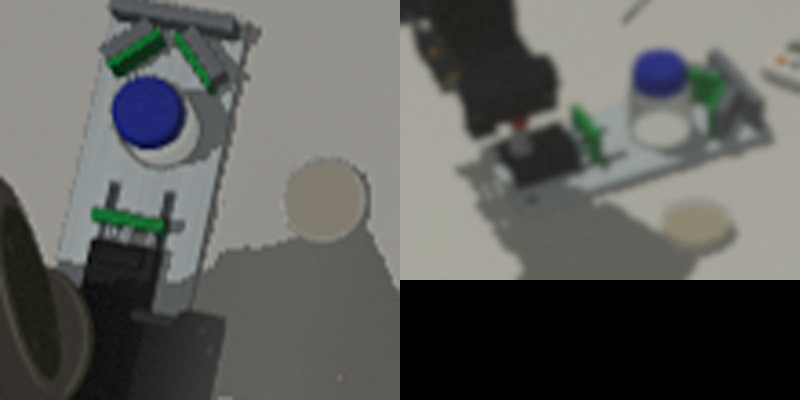

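Top view: the bottle stands upright on the plate axis, with the pad about 40 mm short of it. The fingers are down behind the knob. Start pushing along the fixture axis (0.978, -0.21).

Request:
{"name": "jog_arm", "arguments": {
  "steps": [0.0049, -0.00105, 0, 0, 0, 0, 0, 0.0049, -0.00105, 0, 0, 0, 0, 0, 0.0049, -0.00105, 0, 0, 0, 0, 0, 0.0049, -0.00105, 0, 0, 0, 0, 0, 0.0049, -0.00105, 0, 0, 0, 0, 0, 0.0049, -0.00105, 0, 0, 0, 0, 0, 0.0049, -0.00105, 0, 0, 0, 0, 0, 0.0049, -0.00105, 0, 0, 0, 0, 0, 0, 0, 0, 0, 0, 0, 0, 0, 0, 0, 0, 0, 0, 0]
}}

```text
clock: 14.7
tool_pos: [0.5074, 0.092, 0.0639]
ee_rot: [0.107, 0.994, -0.0, 0.0]
force: [0.0, -0.1, 0.3]
gripper_width: 0.0002
gripper_force: 0.0
```

```bash
cat > look.py <<'E'
from h import *
import sys
n=sys.argv[1]
im2=vision.read_camera('top')
cv2.imwrite('pics/m%s.png'%n,cv2.resize(im2[150:260,220:330,::-1],(440,440),interpolation=cv2.INTER_CUBIC))
q=vision.camera_params('top')
hsv=cv2.cvtColor(im2,cv2.COLOR_RGB2HSV)
c=np.array([.599,.070]);t=np.radians(-12.1);u=np.array([np.cos(t),np.sin(t)]);v=np.array([-u[1],u[0]])
for nm,m,z in [('blue',cv2.inRange(hsv,(110,120,30),(130,255,255)),.088),('green',cv2.inRange(hsv,(50,100,30),(80,255,255)),.046)]:
  k,_,st,ce=cv2.connectedComponentsWithStats(m[150:260,220:330])
  for i in range(1,k):
    if st[i,4]>15:
      d=at_z(q,ce[i][::-1]+[150,220],z)[:2]-c-.055*u;print(nm,st[i,4],'rel seat',np.round([d@u,d@v],4))
s=get_state();d=s['tool_pos'][:2]-c-.055*u
print(s['clock'],'tool rel seat',d@u,d@v,s['tool_pos'][2],'F along,across,z',s['force'][:2]@u,s['force'][:2]@v,s['force'][2])
E
python3 look.py 7
```

```text
blue 303 rel seat [-0.0267 -0.0032]
green 92 rel seat [0.0211 0.022 ]
green 45 rel seat [ 0.0224 -0.0186]
green 81 rel seat [-0.0696  0.0009]
14.75 tool rel seat -0.14927476592874897 0.0022829347302018702 0.06389912632405477 F along,across,z 0.6180295947066764 -0.30695144014328085 0.36122954761521797
```

Request:
{"name": "jog_arm", "arguments": {
  "steps": [0.0029, -0.00063, 0, 0, 0, 0, 0, 0.0029, -0.00063, 0, 0, 0, 0, 0, 0.0029, -0.00063, 0, 0, 0, 0, 0, 0.0029, -0.00063, 0, 0, 0, 0, 0, 0.0029, -0.00063, 0, 0, 0, 0, 0, 0.0029, -0.00063, 0, 0, 0, 0, 0, 0.0029, -0.00063, 0, 0, 0, 0, 0, 0.0029, -0.00063, 0, 0, 0, 0, 0, 0.0029, -0.00063, 0, 0, 0, 0, 0, 0, 0, 0, 0, 0, 0, 0]
}}

```text
clock: 15.75
tool_pos: [0.5335, 0.0866, 0.0639]
ee_rot: [0.106, 0.994, 0.0, 0.0]
force: [-3.0, 1.4, 1.5]
gripper_width: 0.0006
gripper_force: 1.2
```

```bash
python3 look.py 8
```

```text
blue 310 rel seat [-0.0117 -0.0037]
green 71 rel seat [0.023  0.0223]
green 47 rel seat [ 0.022 -0.019]
green 80 rel seat [-0.0436  0.0009]
15.8 tool rel seat -0.12247237251561799 0.0024910565138166934 0.06390431504398415 F along,across,z -2.262285726107975 1.1006669222104517 0.24731100545776652
```

Request:
{"name": "jog_arm", "arguments": {
  "steps": [0.001, -0.0002, 0, 0, 0, 0, 0, 0.001, -0.0002, 0, 0, 0, 0, 0, 0.001, -0.0002, 0, 0, 0, 0, 0, 0.001, -0.0002, 0, 0, 0, 0, 0, 0.001, -0.0002, 0, 0, 0, 0, 0, 0.001, -0.0002, 0, 0, 0, 0, 0, 0.001, -0.0002, 0, 0, 0, 0, 0, 0, 0, 0, 0, 0, 0, 0, 0, 0, 0, 0, 0, 0, 0, 0, 0, 0, 0, 0, 0, 0]
}}

```text
clock: 16.8
tool_pos: [0.5399, 0.0853, 0.0639]
ee_rot: [0.106, 0.994, 0.0, -0.0]
force: [-4.3, 1.3, 1.7]
gripper_width: 0.0005
gripper_force: 2.4
```

```bash
python3 look.py 9
```

```text
blue 303 rel seat [-0.0055 -0.0017]
green 40 rel seat [0.0246 0.0234]
green 41 rel seat [ 0.0223 -0.0188]
green 82 rel seat [-0.0373  0.0012]
16.85 tool rel seat -0.11597050554365228 0.002513437785702536 0.06387065965911626 F along,across,z -5.424757960183594 1.5711896153983638 2.0411881497458704
```

Request:
{"name": "jog_arm", "arguments": {
  "steps": [0.0005, -0.0001, 0, 0, 0, 0, 0, 0.0005, -0.0001, 0, 0, 0, 0, 0, 0.0005, -0.0001, 0, 0, 0, 0, 0, 0.0005, -0.0001, 0, 0, 0, 0, 0, 0, 0, 0, 0, 0, 0, 0, 0, 0, 0, 0, 0, 0, 0, 0, 0, 0, 0, 0, 0, 0, 0, 0, 0, 0, 0, 0, 0, 0, 0, 0, 0, 0, 0, 0, 0, 0, 0, 0, 0, 0, 0]
}}

```text
clock: 17.85
tool_pos: [0.5419, 0.0849, 0.0639]
ee_rot: [0.106, 0.994, 0.0, -0.0]
force: [-3.6, 2.8, 2.7]
gripper_width: 0.0003
gripper_force: 2.3
```

Request:
{"name": "jog_arm", "arguments": {
  "steps": [0.0005, -0.0001, 0, 0, 0, 0, 0, 0.0005, -0.0001, 0, 0, 0, 0, 0, 0.0005, -0.0001, 0, 0, 0, 0, 0, 0, 0, 0, 0, 0, 0, 0, 0, 0, 0, 0, 0, 0, 0, 0, 0, 0, 0, 0, 0, 0, 0, 0, 0, 0, 0, 0, 0, 0, 0, 0, 0, 0, 0, 0, 0, 0, 0, 0, 0, 0, 0, 0, 0, 0, 0, 0, 0, 0]
}}

```text
clock: 18.85
tool_pos: [0.5435, 0.0845, 0.0639]
ee_rot: [0.106, 0.994, 0.0, -0.0]
force: [-4.2, 2.4, 1.3]
gripper_width: 0.0006
gripper_force: 2.3
```

```bash
python3 look.py 10
```

```text
blue 301 rel seat [-0.0017  0.002 ]
green 41 rel seat [ 0.0216 -0.0195]
green 82 rel seat [-0.0336  0.0009]
18.9 tool rel seat -0.11238275752796327 0.0025732855567771793 0.06385920090830965 F along,across,z -4.012193038731777 0.8581841155616436 2.0666735333042294
```

Request:
{"name": "jog_arm", "arguments": {
  "steps": [0.0005, -0.0001, 0, 0, 0, 0, 0, 0.0005, -0.0001, 0, 0, 0, 0, 0, 0, 0, 0, 0, 0, 0, 0, 0, 0, 0, 0, 0, 0, 0, 0, 0, 0, 0, 0, 0, 0, 0, 0, 0, 0, 0, 0, 0, 0, 0, 0, 0, 0, 0, 0, 0, 0, 0, 0, 0, 0, 0, 0, 0, 0, 0, 0, 0, 0, 0, 0, 0, 0, 0, 0, 0]
}}

```text
clock: 19.9
tool_pos: [0.5438, 0.0844, 0.0638]
ee_rot: [0.106, 0.994, 0.0, -0.001]
force: [-7.7, 2.4, 4.2]
gripper_width: 0.0005
gripper_force: 4.0
```

Request:
{"name": "jog_arm", "arguments": {
  "steps": [0.0005, -0.0001, 0, 0, 0, 0, 0, 0.0003, -0.0001, 0, 0, 0, 0, 0, 0, 0, 0, 0, 0, 0, 0, 0, 0, 0, 0, 0, 0, 0, 0, 0, 0, 0, 0, 0, 0, 0, 0, 0, 0, 0, 0, 0, 0, 0, 0, 0, 0, 0, 0, 0, 0, 0, 0, 0, 0, 0, 0, 0, 0, 0, 0, 0, 0, 0, 0, 0, 0, 0, 0, 0]
}}

```text
clock: 20.9
tool_pos: [0.544, 0.0844, 0.0638]
ee_rot: [0.106, 0.994, 0.0, -0.002]
force: [-11.8, 3.3, 8.3]
gripper_width: 0.0006
gripper_force: 5.8
```

```bash
python3 look.py 11
```

```text
blue 299 rel seat [-0.0015  0.0022]
green 39 rel seat [ 0.0217 -0.0192]
green 81 rel seat [-0.0334  0.0008]
20.95 tool rel seat -0.11184412237086297 0.0025684329717692647 0.06381191784132155 F along,across,z -11.410778898844079 0.40087292888721615 8.173661775429942
```

The force rises with little motion, so the bottle is home (about 8 N net). One more 0.4 mm and hold.

Request:
{"name": "jog_arm", "arguments": {
  "steps": [0.0004, -0.0001, 0, 0, 0, 0, 0, 0, 0, 0, 0, 0, 0, 0, 0, 0, 0, 0, 0, 0, 0, 0, 0, 0, 0, 0, 0, 0, 0, 0, 0, 0, 0, 0, 0, 0, 0, 0, 0, 0, 0, 0, 0, 0, 0, 0, 0, 0, 0, 0, 0, 0, 0, 0, 0, 0, 0, 0, 0, 0, 0, 0, 0, 0, 0, 0, 0, 0, 0, 0]
}}

```text
clock: 21.95
tool_pos: [0.544, 0.0844, 0.0638]
ee_rot: [0.106, 0.994, 0.0, -0.002]
force: [-13.1, 3.5, 10.2]
gripper_width: 0.0006
gripper_force: 6.7
```

Request:
{"name": "jog_arm", "arguments": {
  "steps": [0, 0, 0, 0, 0, 0, 0, 0, 0, 0, 0, 0, 0, 0, 0, 0, 0, 0, 0, 0, 0, 0, 0, 0, 0, 0, 0, 0, 0, 0, 0, 0, 0, 0, 0, 0, 0, 0, 0, 0, 0, 0, 0, 0, 0, 0, 0, 0, 0, 0, 0, 0, 0, 0, 0, 0, 0, 0, 0, 0, 0, 0, 0, 0, 0, 0, 0, 0, 0, 0]
}}

```text
clock: 22.95
tool_pos: [0.544, 0.0844, 0.0638]
ee_rot: [0.106, 0.994, 0.0, -0.002]
force: [-14.2, 3.0, 9.4]
gripper_width: 0.0004
gripper_force: 6.7
```

About 14 N total, so roughly 10 N on the bottle, held for over a second. Back off straight, slowly first.

Request:
{"name": "jog_arm", "arguments": {
  "steps": [-0.0005, 0.0001, 0, 0, 0, 0, 0, -0.0005, 0.0001, 0, 0, 0, 0, 0, -0.0005, 0.0001, 0, 0, 0, 0, 0, -0.001, 0.0002, 0, 0, 0, 0, 0, -0.002, 0.0004, 0, 0, 0, 0, 0, -0.005, 0.001, 0, 0, 0, 0, 0, -0.01, 0.002, 0, 0, 0, 0, 0, -0.015, 0.003, 0, 0, 0, 0, 0, 0, 0, 0, 0, 0, 0, 0, 0, 0, 0, 0, 0, 0, 0]
}}

```text
clock: 23.95
tool_pos: [0.5113, 0.091, 0.0642]
ee_rot: [0.106, 0.994, 0.0, 0.0]
force: [-0.1, -0.1, 0.3]
gripper_width: 0.0003
gripper_force: 0.0
```

Request:
{"name": "jog_arm", "arguments": {
  "steps": [0, 0, 0.02, 0, 0, 0, 0, 0, 0, 0.03, 0, 0, 0, 0, 0, 0, 0.03, 0, 0, 0, 0, 0, 0, 0.03, 0, 0, 0, 0, 0, 0, 0.01, 0, 0, 0, 0, 0, 0, 0, 0, 0, 0, 0, 0, 0, 0, 0, 0, 0, 0, 0, 0, 0, 0, 0, 0, 0, 0, 0, 0, 0, 0, 0, 0, 0, 0, 0, 0, 0, 0, 0]
}}

```text
clock: 24.95
tool_pos: [0.511, 0.0907, 0.1832]
ee_rot: [0.106, 0.994, -0.0, -0.001]
force: [0.8, -0.6, 1.3]
gripper_width: 0.0008
gripper_force: 0.0
```

```bash
python3 look.py 12
```

```text
blue 299 rel seat [-0.0015  0.0022]
green 40 rel seat [ 0.0218 -0.0194]
green 81 rel seat [-0.0334  0.001 ]
25.0 tool rel seat -0.1453029649133547 0.0018232220897847757 0.18339498835578064 F along,across,z 0.2839767179746603 -0.46749162768596375 -0.10837446811501941
```

View pics/m12.png

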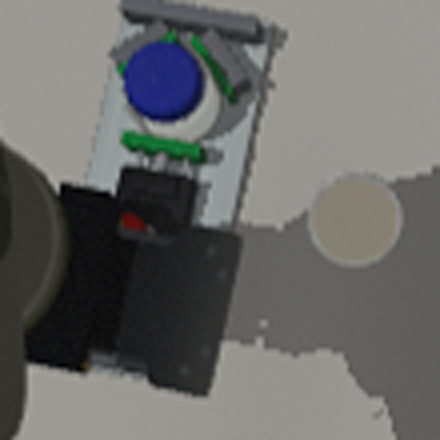

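The bottle stands upright in the V against the pad, and its position is unchanged after backing off. The dish is untouched.

```bash
python3 -c "
from plant import order;print(order.job_done())"
```

```text
the job is handed in; nothing more can be done
None
```

The job is handed in: the bottle stands upright in the V, clamped by the shoe after about 10 N for over a second (estimated from the wrist force), with the robot clear at 25 s; the judge's verdict was not shown.

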